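Seat the weighing plate and zero the scale

TASK

The steel plate of the kitchen scale was put back askew after washing and lies half across the rim of its round recess: with the fingertips, nudge it across until it drops into the recess and lies level and fully home. Then press the scale's button all the way down and let it come up again, to zero the scale with its plate on (not before the plate is home). Do not pick the plate up, be gentle with it since the load cell beneath is easily overloaded, do not shove the scale about, and leave the things round it where they stand.

Things in the scene. Friction and masses are not known exactly. Their poses are not given: they have to be found in the camera images.
- scale: white digital kitchen scale, 205 x 170 mm, loose on the worktop on four rubber feet, 1.1 kg. Origin: centre of its underside, on the worktop; z up, x from its front edge (blank display and button, towards the robot) to its back. The flat top of the housing is 25 mm above the origin. A round recess, 118 mm across and 5 mm deep, takes the plate; its rim is flush with the top of the housing
- seat_centre (a point): centre of the recess, on its flat floor, 28 mm behind the scale's origin and 20 mm above it; axes as the scale's
- weigh_plate: round steel weighing plate, 114 mm across, 8 mm thick, about 0.25 kg, loose. Origin: centre of its underside, z up. Starts flat on the housing, 20 to 48 mm off the recess centre towards the scale's back or back left. Slides easily; 15 mm off centre its leading edge tips into the recess, about 2 mm off it falls in. Home, it stands 3 mm above the housing, 2 mm of play all round
- tare_button (a joint): travel of the scale's only button, m: 0 up, 0.003 fully down (about 5 N; springs back when let go)
- button_top (a point): centre of the button's flat top: a round aluminium button 22 mm across, right of the display on the front strip of the scale, 67 mm ahead of the scale's origin (towards its front) and 50 mm to its right; up, it stands 5 mm above the housing
- bowl_small: small striped white bowl, 115 mm across, 57 mm tall, right of the scale; leave it. Origin: centre of its underside
- glass_teal: plain green drinking glass, 78 mm across, 109 mm tall, right of the scale; leave it. Origin: centre of its underside
- teaspoon: steel teaspoon, 130 x 27 x 11 mm, left of the scale; leave it. Origin: centre of its underside
- kitchen_timer: red and white wind-up timer, 63 mm across, 44 mm tall, left of the scale; leave it. Origin: centre of its underside

How it is judged:
By the outcome, as a careful person would: the job done as asked, in the order asked, and still so for the second after the job is handed in, with the robot touching nothing.
It also fails if it takes over 38 s, if anything falls off the work surface, if the arm or the gripper's body presses on something with over 40 N, if the wrist force passes 120 N, or if a joint passes its speed limit or range.

ROBOT

A 6-joint arm with a two-finger parallel gripper is mounted at the origin on a cart in front of the work surface, level with it; the furniture and walls round the work are solid. World frame = base frame: x ahead of the robot, y to its left, z up, the work surface at z = 0. Lengths are in m, angles in rad, forces in N, time in s.
With the tool pointing down it reaches from about 0.425 to 0.95 m from the base axis. Payload 3.5 kg.
Tool frame: the origin (TCP) lies on the centre line of the jaws, within the pads' length; the fingertips stand 8 mm ahead of it and the grasp point (between the pads) lies 11 mm behind it; z points along the fingers, y is the line along which they close (so a half turn about z gives the same grasp; the last joint's range is limited). The gripper opens to 85 mm and grips with 20 to 120 N. Pads are 22 mm wide; open, the fingers measure 114 mm over their backs; the gripper's body (76 mm by 85 mm) begins 54 mm behind the grasp point. The pads swing forward as they close: fully open they stand 13 mm farther back than shut.
Start: joints at [1.114, 0.286, 1.577, -0, 1.279, -0.15], TCP at [0.204, 0.643, 0.239] pointing down, gripper open.
Joint ranges: [-2.77, 2.77], [-0.9, 2.22], [0.21, 2.48], [-1.53, 4.67], [0.24, 2.81], [-2.84, 2.84]. Speed limits (rad/s): [2.79, 2.79, 3.14, 3.14, 3.14, 3.14].

INTERFACE

Orientations are given as a unit quaternion [x, y, z, w].
In Python, from plant import ctrl gives the robot as it stands. The module is installed in compiled form; this text tells all that it offers.
- The arm moves only by the tool send_rows, never from a script. Its argument "steps" is a list of rows, each a list of 5 numbers: the shift along the tool's x, y, z in m, then the turn about the tool's z in degrees, then the opening, from -1 (shut) to 1 (fully open). A call has 1 to 12 rows; each row is the pose to reach, as a shift and turn from the pose commanded when the call began, along the tool's axes at that moment; what a row does not reach only later rows make up. A row lasts 1/10 s, in which the tool goes at most 50 mm and 8.59 degrees, less where a joint would pass 70% of its speed; a pose out of reach is approached as far as the arm can. A call with a gripper value outside its range is refused whole. The fingers move at their own pace and stop on an object; "squeeze" is the grip in N (left out, the last holds). Time passes only in rows, so rows that repeat a pose let the fingers close. It gives the time, the measured TCP pose, the force, the opening and the grip force at its end, in the units of the state.
- ctrl.get_state(): the state, without advancing time (a new reading comes with each control period).
- ctrl.read_camera(name): name is "scene" or "top"; returns the picture (420x560x3 uint8, red, green, blue); there is no depth.
- ctrl.calibration(name): a dict with "intrinsics" (3x3 intrinsics, pixels), "k1" (the pictures are not rectified: a ray, as slopes to the right and down, at radius r is drawn at 1 + k1 r^2 times it, then the intrinsics apply), "extrinsics" (4x4, takes a point from world to camera coordinates). Camera axes: x right, y up, looking along -z (the intrinsics and any distortion apply to the point x, -y, -z); pixel columns grow to the right and rows downward; lengths in m; the calibration is good to about 2 mm. A picture is of the moment at which its call begins. calibration takes no time and is no camera call.
- ctrl.sign_off(): hands the job in; it is judged then, once.
The state is a dict: "time": time; "qpos": joint angles; "dq": joint speeds; "joint_efforts": joint torques, N m; "eef_pos": TCP position; "tcp_rot": TCP orientation; "contact_force": force on the tool from outside, world axes, zero at the start; "wrist_torque": the same for the moment, N m; "opening": opening from 0.0 (shut) to 1.0 (fully open); "finger_force": force on a finger pad.
Only numpy, scipy, OpenCV 4.12 (cv2) and the standard library are available. Lean on these libraries where they do the work, as an engineer would, in place of code of your own. Each camera call takes 0.05 s, during which the arm holds its last target. There are 200 camera calls.

## Working session

There is one attempt and no reset: what is moved stays moved. The work goes in short steps, Python scripts to look and compute and a tool call to move; the robot and the scene stay as the last step left them, time stands still between calls to the robot, and variables do not carry over. Pictures are saved under pics/ and viewed, at most 10 in all, crops included, and the job is handed in when it is done.

Besides the shell and the picture viewer there is one more tool, called after ">>>" as a command line: name --pt "numbers of a row" for each row, then --argument value for the rest. send_rows: Moves the arm, as the interface text tells. Its arguments: {"type":"object","properties":{"steps":{"type":"array","items":{"type":"array","items":{"type":"number"}}},"squeeze":{"type":"number"}},"required":["steps"]}

```bash
mkdir -p pics; cat > h.py <<'E'
import numpy as np, cv2
from plant import ctrl
def snap(n,f):
    im=ctrl.read_camera(n)[:,:,::-1].copy(); cv2.imwrite('pics/'+f,im); return im
def ray(n,u,v):
    c=ctrl.calibration(n);K=np.array(c['intrinsics'],float);E=np.array(c['extrinsics'],float)
    p=cv2.undistortPoints(np.array([[[u,v]]],float),K,np.array([c['k1'],0,0,0.]))[0,0]  # pixel = ray*(1+k1 r^2)
    d=E[:3,:3].T@np.array([p[0],-p[1],-1.]); o=-E[:3,:3].T@E[:3,3]; return o,d
def onz(n,u,v,z):
    o,d=ray(n,u,v); return o+d*(z-o[2])/d[2]
def pix(n,P):
    c=ctrl.calibration(n);K=np.array(c['intrinsics'],float);E=np.array(c['extrinsics'],float)
    q=E[:3,:3]@np.asarray(P)+E[:3,3]; s=np.array([q[0],-q[1]])/-q[2]; s=s*(1+c['k1']*(s@s))
    return K[:2,:2]@s+K[:2,2]
E
python3 - <<'E'
from h import *
snap('scene','s0.png');snap('top','t0.png')
s=ctrl.get_state();print(s['time'],s['eef_pos'],s['tcp_rot'],s['opening'],s['contact_force'])
for n in('scene','top'):print(ray(n,280,210),ctrl.calibration(n)['k1'])
E
```

```text
0.1 [0.20355918 0.64297618 0.23809482] [ 1.52778399e-01  9.88259903e-01 -1.01049599e-03 -3.21063518e-04] 0.9985102923687655 [ 0.20844045 -0.65890541 -0.23512352]
(array([-0.08464268, -0.59560757,  1.11593431]), array([ 0.42252129,  0.49461262, -0.7595204 ])) -0.06913092337211665
(array([0.42929528, 0.07048609, 0.91885327]), array([ 0.10383565,  0.01229983, -0.99452148])) 0.03852234636724452
```

View pics/t0.png

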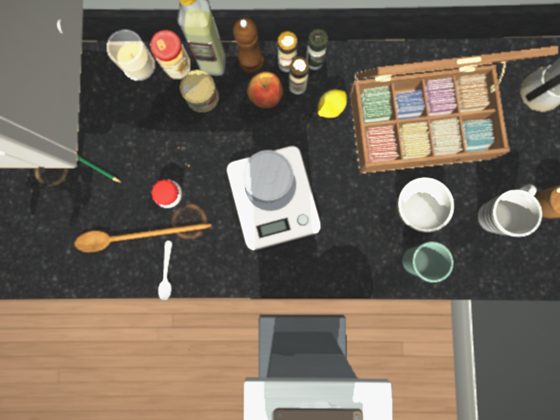

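View pics/s0.png

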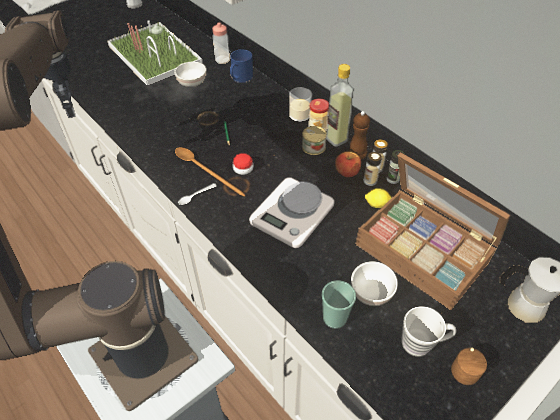

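Top view: the scale spans about (228,148)–(320,248), the grey plate is at about (270,178), the display at (273,228) and the button at (303,219). The scene view matches this, and the arm is clear of the scale.

```bash
python3 - <<'E'
from h import *
im=cv2.imread('pics/t0.png'); x0,y0=215,135; c=im[y0:265,x0:335]
hsv=cv2.cvtColor(c,cv2.COLOR_BGR2HSV)
m=((hsv[...,2]>85)).astype(np.uint8)
cn=max(cv2.findContours(m,0,cv2.CHAIN_APPROX_NONE)[0],key=cv2.contourArea)
P=np.array([onz('top',p[0]+x0,p[1]+y0,.025)[:2] for p in cn[:,0]],np.float32)
print('housing minrect',cv2.minAreaRect(P), len(cn))
for p in cv2.boxPoints(cv2.minAreaRect(P)):print(p)
big=cv2.resize(c,None,fx=4.5,fy=4.5,interpolation=cv2.INTER_CUBIC);cv2.imwrite('pics/c0.png',big)
print(hsv[43,55],hsv[30,55],hsv[80,25],hsv[84,88], hsv[60,80])
E
```

```text
housing minrect ((0.5552281737327576, 0.09841952472925186), (0.21391792595386505, 0.17478711903095245), 15.173188209533691) 308
[0.42912373 0.1547713 ]
[ 0.47487208 -0.01392259]
[0.6813326  0.04206775]
[0.63558424 0.21076164]
[ 90   4 187] [ 90   6 185] [120   1 250] [ 72   6 225] [ 20  10 237]
```

View pics/c0.png

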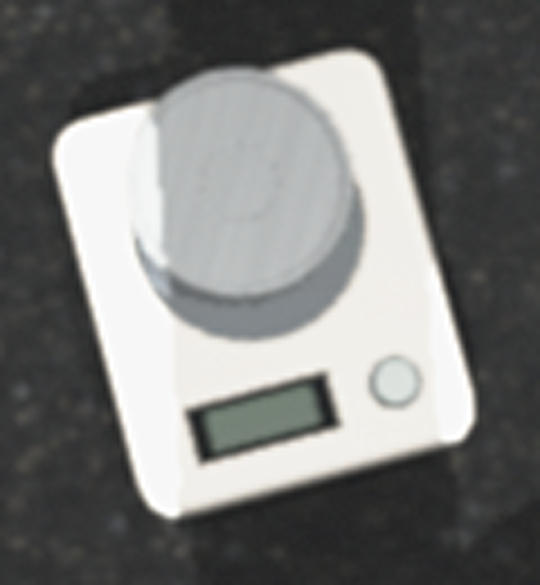

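```bash
python3 - <<'E'
from h import *
f=lambda u,v,z:onz('top',215+(u+.5)/4.5-.5,135+(v+.5)/4.5-.5,z)[:2]
a=np.radians(15.2);X=np.array([np.cos(a),np.sin(a)]);Y=np.array([-X[1],X[0]])
b=f(395,381,.03);p=f(240,183,.033)
for q in [(127,190),(353,183),(240,68),(240,298)]:print('r',np.linalg.norm(f(*q,.033)-p))
seat=b+95e-3*X+50e-3*Y; org=b+.067*X+.05*Y
print('button',b,'org',org,'seat',seat,'plate',p,'off',(p-seat)@X,(p-seat)@Y)
# recess front edge pixel check, rim at z=.025
for q in [(258,340),(365,220),(137,240),(325,312)]: e=f(*q,.025)-seat;print('rim',np.linalg.norm(e),e@X,e@Y)
l=onz('top',166,193,.03);print('timer',l[:2]); 
for n,q in (('lemon',(333,103)),('apple',(265,90)),('jar',(200,90)),('pepper',(298,75))):print(n,onz('top',*q,.03)[:2])
E
```

```text
r 0.05624072211296861
r 0.05608750157781117
r 0.05825451765669073
r 0.0575474570886505
button [0.50135969 0.0319183 ] org [0.55290633 0.0977358 ] seat [0.57992679 0.1050771 ] plate [0.59984127 0.10834687] off 0.02007509943195038 -0.002065980847020689
rim 0.05791430344023157 -0.05708360335005142 0.00977388211209939
rim 0.05895816394519399 -0.013013458292916407 -0.05750404332781216
rim 0.05551641096341725 0.007387326845908215 0.055022716111900176
rim 0.05846881455684213 -0.05236538819121811 -0.026009006041473954
timer [0.56072931 0.33614659]
lemon [ 0.76640443 -0.03909568]
apple [0.79803526 0.11565983]
jar [0.7985767  0.26448331]
pepper [0.83295353 0.04010967]
```

>>> send_rows --pt "-0.612 -0.353 0 -27 -1" --pt "-0.612 -0.353 0 -27 -1" --pt "-0.612 -0.353 0 -27 -1" --pt "-0.612 -0.353 0 -27 -1" --pt "-0.612 -0.353 0 -27 -1" --pt "-0.612 -0.353 0 -27 -1" --pt "-0.612 -0.353 0 -27 -1" --pt "-0.612 -0.353 0 -27 -1" --pt "-0.612 -0.353 0 -27 -1" --pt "-0.612 -0.353 0 -27 -1" --pt "-0.612 -0.353 0 -27 -1" --pt "-0.612 -0.353 0 -27 -1"

```text
time: 1.3
eef_pos: [0.6069, 0.2019, 0.2387]
tcp_rot: [-0.082, 0.997, 0.0, -0.0]
contact_force: [1.2, 0.6, 0.6]
opening: -0.003
finger_force: 0.0
```

>>> send_rows --pt "0 0 0 0 -1" --pt "0 0 0 0 -1"

```text
time: 1.5
eef_pos: [0.6062, 0.2026, 0.2384]
tcp_rot: [-0.081, 0.997, 0.0, -0.001]
contact_force: [-0.8, 0.4, 0.1]
opening: 0.0
finger_force: 0.0
```

>>> send_rows --pt "-0.061 -0.092 0.0 0 -1" --pt "-0.061 -0.092 0.0 0 -1" --pt "-0.061 -0.092 0.03 0 -1" --pt "-0.061 -0.092 0.07 0 -1" --pt "-0.061 -0.092 0.11 0 -1" --pt "-0.061 -0.092 0.15 0 -1" --pt "-0.061 -0.092 0.178 0 -1" --pt "-0.061 -0.092 0.178 0 -1" --pt "-0.061 -0.092 0.178 0 -1"

```text
time: 2.4
eef_pos: [0.6806, 0.1244, 0.0614]
tcp_rot: [-0.083, 0.997, 0.0, -0.0]
contact_force: [0.9, -0.1, 0.6]
opening: 0.0
finger_force: 0.0
```

```bash
python3 - <<'E'
from h import *
im=snap('top','t1.png');s=snap('scene','s1.png')
a=cv2.resize(im[125:265,215:335],None,fx=3.3,fy=3.3,interpolation=2);b=cv2.resize(s[140:280,225:345],None,fx=3.3,fy=3.3,interpolation=2)
cv2.imwrite('pics/c1.png',np.hstack([a,b]));print(ctrl.get_state()['eef_pos'])
E
```

```text
[0.68284093 0.12387912 0.06434782]
```

View pics/c1.png

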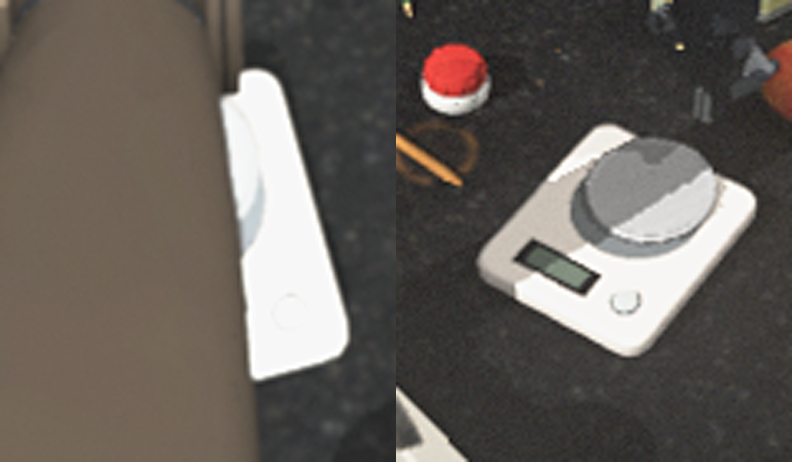

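Scene crop: fingertips at about (702,105), just behind the plate with a gap. The arm covers the plate in the top view, so the scene camera will follow the push. The pose readings are noisy, so I'll average them.

```bash
cat >> h.py <<'E'
def avg(k=6):
    L=[]
    for _ in range(k):
        ctrl.read_camera('scene'); s=ctrl.get_state(); L.append(np.r_[s['eef_pos'],s['contact_force']])
    L=np.array(L);print(s['time'],L.mean(0).round(4),L.std(0).round(4))
E
python3 -c "
from h import *
avg(8)"
```

```text
2.9 [ 0.6824  0.1231  0.0634 -0.1191  0.1241  0.0637] [5.000e-04 3.000e-04 1.000e-03 2.763e-01 5.187e-01 4.415e-01]
```

>>> send_rows --pt "0 0 0.015 0 -1" --pt "0 0 0.028 0 -1" --pt "0 0 0.028 0 -1"

```text
time: 3.2
eef_pos: [0.6786, 0.1227, 0.029]
tcp_rot: [-0.082, 0.997, 0.0, -0.004]
contact_force: [-0.8, 0.3, -0.6]
opening: -0.003
finger_force: 0.0
```

```bash
python3 -c "
from h import *
avg(8)"
```

```text
3.6 [0.6812 0.1229 0.0329 0.1416 0.1345 0.2846] [8.000e-04 1.000e-04 1.300e-03 5.365e-01 5.143e-01 3.891e-01]
```

>>> send_rows --pt "0 0 0.012 0 -1" --pt "0 0 0.022 0 -1" --pt "0 0 0.023 0 -1" --pt "0 0 0.024 0 -1" --pt "0 0 0.024 0 -1"

```text
time: 4.1
eef_pos: [0.681, 0.1229, 0.0088]
tcp_rot: [-0.082, 0.997, 0.0, -0.001]
contact_force: [0.2, 0.7, -0.7]
opening: -0.001
finger_force: 0.0
```

```bash
python3 -c "
from h import *
avg(4)"
```

```text
4.3 [ 0.6813  0.1229  0.0093 -0.0543  0.2424  0.5454] [1.000e-04 0.000e+00 2.000e-04 4.233e-01 6.420e-01 6.442e-01]
```

>>> send_rows --pt "0 0 0.001 0 -1" --pt "0 0 0.002 0 -1" --pt "0 0 0.002 0 -1" --pt "0 0 0.002 0 -1"

```text
time: 4.7
eef_pos: [0.6816, 0.1229, 0.0081]
tcp_rot: [-0.082, 0.997, -0.0, 0.0]
contact_force: [-1.9, 0.1, 5.5]
opening: -0.003
finger_force: 2.4
```

```bash
python3 -c "
from h import *
avg(4)"
```

```text
4.9 [ 0.6816  0.1229  0.0081 -1.962  -0.1157  5.4321] [0.     0.     0.     0.7211 0.4123 0.2935]
```

>>> send_rows --pt "0 0 -0.012 0 -1" --pt "0 -0.001 -0.022 0 -1" --pt "0 -0.001 -0.0275 0 -1" --pt "0 -0.001 -0.0275 0 -1" --pt "0 -0.001 -0.0275 0 -1" --pt "0.005 -0.001 -0.0275 0 -1" --pt "0.01 -0.001 -0.0275 0 -1" --pt "0.012 -0.001 -0.0275 0 -1" --pt "0.014 -0.001 -0.0275 0 -1" --pt "0.016 -0.001 -0.0275 0 -1" --pt "0.018 -0.001 -0.0275 0 -1" --pt "0.018 -0.001 -0.0275 0 -1"

```text
time: 6.1
eef_pos: [0.6636, 0.1189, 0.0349]
tcp_rot: [-0.082, 0.997, -0.0, 0.0]
contact_force: [1.4, -0.4, -0.9]
opening: -0.001
finger_force: 0.3
```

```bash
python3 -c "
from h import *
avg(4)"
```

```text
6.3 [ 0.6637  0.119   0.0349  0.2401 -0.586  -0.0542] [0.     0.     0.     0.4935 0.3048 0.5627]
```

Height is right (tip at 27 mm). Push on.

>>> send_rows --pt "0.0015 0 0 0 -1" --pt "0.003 0 0 0 -1" --pt "0.0045 0 0 0 -1" --pt "0.006 0 0 0 -1" --pt "0.0075 0 0 0 -1" --pt "0.009 0 0 0 -1" --pt "0.0105 0 0 0 -1" --pt "0.0105 0 0 0 -1"

```text
time: 7.1
eef_pos: [0.653, 0.1172, 0.0348]
tcp_rot: [-0.082, 0.997, -0.0, -0.0]
contact_force: [0.7, 0.8, -0.5]
opening: -0.001
finger_force: 0.2
```

```bash
python3 - <<'E'
from h import *
avg(3)
s=snap('scene','s2.png');o=cv2.imread('pics/s1.png')
f=lambda q:cv2.resize(q[165:255,240:345],None,fx=3.8,fy=3.8,interpolation=2)
cv2.imwrite('pics/c2.png',np.hstack([f(o),f(s)]))
E
```

```text
7.25 [ 0.6531  0.1172  0.0348  0.5024 -0.0563  0.0663] [0.     0.     0.     0.1814 0.2844 0.4372]
```

View pics/c2.png

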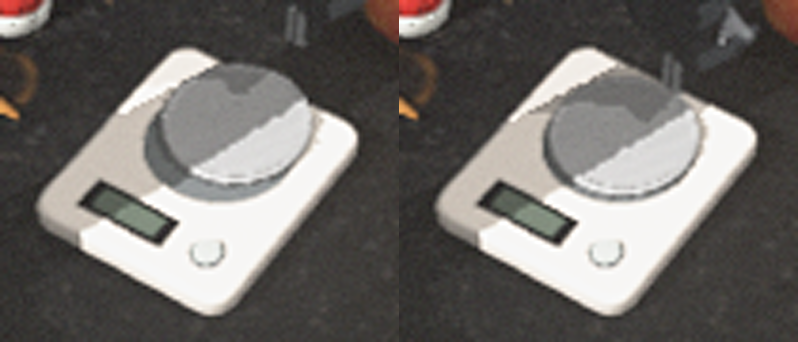

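After pushing, the plate (right half, centre about (622,135)) has its leading edge in the recess, a few mm from centre. The scale has not moved.

>>> send_rows --pt "0.001 0 0 0 -1" --pt "0.002 0 0 0 -1" --pt "0.003 0 0 0 -1" --pt "0.004 0 0 0 -1" --pt "0.005 0 0 0 -1" --pt "0.005 0 0 0 -1" --pt "0.005 0 0 0 -1"

```text
time: 8.0
eef_pos: [0.6481, 0.1164, 0.0348]
tcp_rot: [-0.082, 0.997, -0.0, -0.0]
contact_force: [0.9, 0.7, -0.0]
opening: -0.005
finger_force: 0.0
```

```bash
python3 - <<'E'
from h import *
avg(3)
s=snap('scene','s3.png');o=cv2.imread('pics/s2.png')
f=lambda q:cv2.resize(q[165:255,240:345],None,fx=3.8,fy=3.8,interpolation=2)
cv2.imwrite('pics/c3.png',np.hstack([f(o),f(s)]))
E
```

```text
8.15 [ 0.6483  0.1164  0.0348 -0.3279  0.0102  0.249 ] [1.000e-04 0.000e+00 0.000e+00 5.241e-01 6.359e-01 1.741e-01]
```

View pics/c3.png

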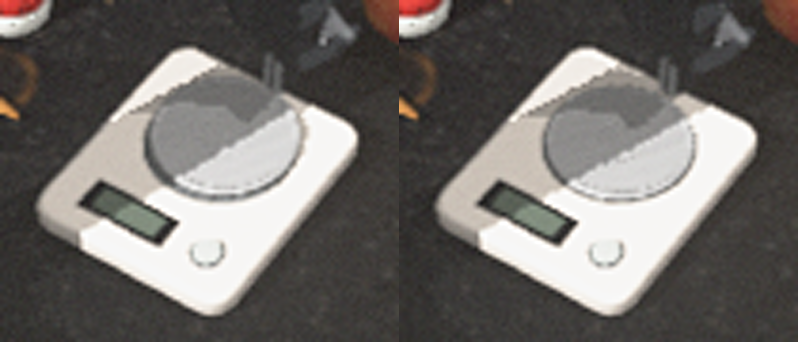

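>>> send_rows --pt "-0.006 0 0 0 -1" --pt "-0.012 0 -0.02 0 -1" --pt "-0.012 0 -0.06 0 -1" --pt "0.02 -0.03 -0.1 0 -1" --pt "0.05 -0.06 -0.12 0 -1" --pt "0.09 -0.09 -0.12 0 -1" --pt "0.12 -0.12 -0.12 0 -1" --pt "0.15 -0.15 -0.12 0 -1" --pt "0.18 -0.17 -0.12 0 -1" --pt "0.211 -0.184 -0.12 0 -1" --pt "0.211 -0.184 -0.12 0 -1" --pt "0.211 -0.184 -0.12 0 -1"

```text
time: 9.4
eef_pos: [0.4706, -0.1001, 0.1553]
tcp_rot: [-0.081, 0.997, -0.0, 0.001]
contact_force: [-1.2, 0.1, -0.3]
opening: 0.001
finger_force: 0.0
```

```bash
python3 - <<'E'
from h import *
avg(3)
s=snap('scene','s4.png');t=snap('top','t4.png')
cv2.imwrite('pics/c4.png',np.hstack([cv2.resize(t[140:255,215:335],(400,383),interpolation=2),cv2.resize(s[165:255,240:334],(400,383),interpolation=2)]))
E
```

```text
9.55 [ 0.4713 -0.0995  0.1553  0.06    0.0445  0.3971] [1.000e-04 2.000e-04 1.000e-04 9.060e-02 4.674e-01 7.974e-01]
```

View pics/c4.png

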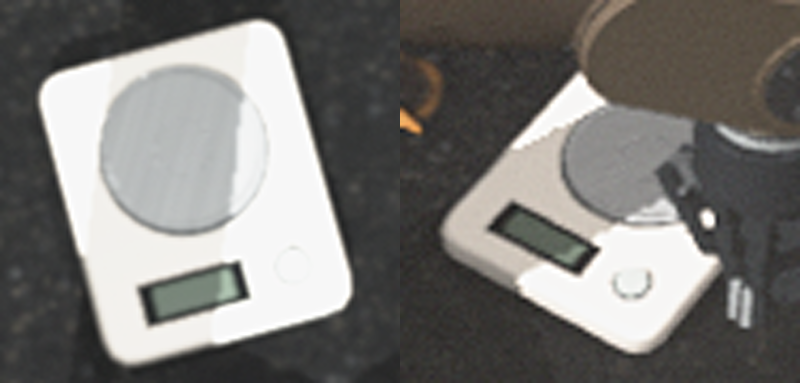

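The top crop shows the plate round and even in the recess (centre about (185,149), thin rim all round), and the button at (293,265). Next is a numerical check.

```bash
python3 - <<'E'
from h import *
f=lambda u,v,z:onz('top',215+(u+.5)/3.333-.5,140+(v+.5)/3.333-.5,z)[:2]
a=np.radians(15.2);X=np.array([np.cos(a),np.sin(a)]);Y=np.array([-X[1],X[0]])
b=f(293,265,.03);p=f(185,149,.028);print('b',b,'plate',p,'diff(95,50)',(p-b)@X,(p-b)@Y)
for q in [(100,149),(269,149),(185,65),(185,234)]:print(np.linalg.norm(f(*q,.028)-p))
im=cv2.imread('pics/t4.png');m=(cv2.cvtColor(im[135:265,215:335],cv2.COLOR_BGR2HSV)[...,2]>85).astype(np.uint8)
cn=max(cv2.findContours(m,0,1)[0],key=cv2.contourArea)
print(cv2.minAreaRect(np.array([onz('top',q[0]+215,q[1]+135,.025)[:2] for q in cn[:,0]],np.float32)))
E
```

```text
b [0.50162524 0.03154079] plate [0.58015275 0.10354923] diff(95,50) 0.09466017527698763 0.048900265338898186
0.05723291822496116
0.05647164844654106
0.05752055594014603
0.05748703598102496
((0.5518324971199036, 0.09742320328950882), (0.20998646318912506, 0.17524294555187225), 15.186840057373047)
```

>>> send_rows --pt "-0.02 0.045 0 0 -1" --pt "-0.04 0.09 0 0 -1" --pt "-0.051 0.125 0.01 0 -1" --pt "-0.051 0.125 0.04 0 -1" --pt "-0.051 0.125 0.075 0 -1" --pt "-0.051 0.125 0.1 0 -1" --pt "-0.051 0.125 0.11 0 -1" --pt "-0.051 0.125 0.11 0 -1" --pt "-0.051 0.125 0.11 0 -1"

```text
time: 10.55
eef_pos: [0.5013, 0.0321, 0.0458]
tcp_rot: [-0.082, 0.997, -0.0, 0.001]
contact_force: [0.5, 0.0, 0.1]
opening: 0.002
finger_force: 0.0
```

```bash
python3 -c "
from h import *
avg(4)"
```

```text
10.75 [ 0.5017  0.0319  0.0465  0.4366 -0.1194 -0.1255] [1.000e-04 0.000e+00 1.000e-04 4.867e-01 1.889e-01 1.705e-01]
```

>>> send_rows --pt "0 0 0.004 0 -1" --pt "0 0 0.007 0 -1" --pt "0 0 0.009 0 -1" --pt "0 0 0.01 0 -1" --pt "0 0 0.011 0 -1" --pt "0 0 0.012 0 -1" --pt "0 0 0.0125 0 -1" --pt "0 0 0.0125 0 -1" --pt "0 0 0.0125 0 -1"

```text
time: 11.65
eef_pos: [0.5007, 0.0319, 0.0349]
tcp_rot: [-0.082, 0.997, -0.0, -0.001]
contact_force: [-7.4, 0.8, 17.8]
opening: -0.003
finger_force: 9.1
```

```bash
python3 -c "
from h import *
avg(3)"
```

```text
11.8 [ 0.5007  0.0319  0.0349 -7.5102 -0.3863 17.9697] [0.     0.     0.     0.2897 0.8516 0.2933]
```

It's at the stop (z 34.9 mm, 18 N). Release straight up and clear.

>>> send_rows --pt "0 0 -0.003 0 -1" --pt "0 0 -0.01 0 -1" --pt "0 0 -0.03 0 -1" --pt "0 0 -0.07 0 -1" --pt "0 0 -0.11 0 -1" --pt "0.03 -0.08 -0.12 0 -1" --pt "0.051 -0.125 -0.12 0 -1" --pt "0.051 -0.125 -0.12 0 -1" --pt "0.051 -0.125 -0.12 0 -1" --pt "0.051 -0.125 -0.12 0 -1"

```text
time: 12.8
eef_pos: [0.47, -0.1, 0.152]
tcp_rot: [-0.081, 0.997, 0.0, -0.0]
contact_force: [0.7, 0.2, -0.5]
opening: -0.001
finger_force: 0.0
```

```bash
python3 - <<'E'
from h import *
avg(3)
t=snap('top','t5.png');o=cv2.imread('pics/t4.png');f=lambda t:cv2.resize(t[140:255,215:335],(400,383),interpolation=2)
cv2.imwrite('pics/c5.png',np.hstack([f(o),f(t)]));print(cv2.absdiff(f(o),f(t)).max())
E
```

```text
12.95 [ 0.4702 -0.0989  0.1519  0.5493 -0.1165 -0.1354] [1.000e-04 3.000e-04 0.000e+00 4.135e-01 7.205e-01 2.995e-01]
32
```

View pics/c5.png

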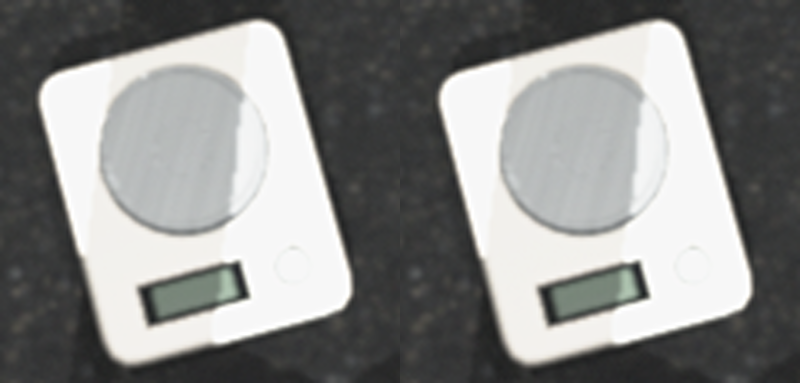

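The views before and after the press are the same: plate home at (185,149), scale and button unchanged.

```bash
python3 -c "
from plant import ctrl
print(ctrl.sign_off())"
```

```text
the job is handed in; nothing more can be done
None
```

The plate is home in its recess (about 1 mm off centre by camera), the button was then pressed to its stop and let up, the scale did not move measurably, and the job was handed in at about 13 s (no verdict shown).

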